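# Set the mill's grind sleeve to 5 and start it

## Robot

A 6-joint arm with a two-finger parallel gripper is mounted at the origin on the work surface. World frame = base frame: x ahead of the robot, y to its left, z up, the work surface at z = 0. Lengths are in m, angles in rad, forces in N, time in s.
With the tool pointing down it reaches from about 0.375 to 0.975 m from the base axis. Payload 3.8 kg.
Tool frame: the origin (TCP) lies at the very end of the fingers, on their centre line; the grasp point (between the pads) lies 19 mm behind it; z points along the fingers, y is the direction in which the jaws open and shut (so a half turn about z gives the same grasp; the last joint's range is limited). The gripper opens to 85 mm and grips with 20 to 120 N. Pads are 22 mm wide; open, the fingers measure 114 mm over their backs; the gripper's body (76 mm by 85 mm) begins 54 mm behind the grasp point. The pads swing forward as they close: fully open they stand 13 mm farther back than shut.
Start: joints at [1.3, 0.264, 1.604, -0, 1.274, -0.037], TCP at [0.156, 0.657, 0.201] pointing down, gripper open.
Joint ranges: [-2.63, 2.63], [-0.94, 2.18], [0.31, 2.57], [-1.31, 4.45], [0, 2.66], [-2.55, 2.55]. Speed limits (rad/s): [2.57, 2.57, 3.14, 3.14, 3.14, 3.14].

## Interface

Orientations are given as a rotation vector (axis times angle).
In Python, from workcell import status, read_camera, camera_info, order gives the robot as it stands.
- The arm moves only by the tool move_arm, never from a script. Its argument "deltas" is a list of rows, each a list of 3 entries, a list of its own where there are three numbers: the turn, a rotation vector about the world's x, y, z as a fraction of full scale, then the shift along the world's x, y, z as a fraction of full scale, then the closure, from -1 (fully open) to 1 (shut), so that 0 is half open. A call has 1 to 20 rows; each row is the pose to reach, as a shift and turn from the pose commanded when the call began; what a row does not reach only later rows make up. Full scale, the value 1, is 0.1 m for a shift and pi/2 rad for a turn. A row lasts 1/8 s, in which the tool goes at most 62.5 mm and 10.7 degrees, less where a joint would pass 70% of its speed; a pose out of reach is approached as far as the arm can. A call with a number of a shift or a turn outside -1 to 1 is refused whole. A call with a gripper value outside its range is refused whole. The fingers move at their own pace and stop on an object; "grip_force" is the grip in N (left out, the last holds). Time passes only in rows, so rows that repeat a pose let the fingers close. It gives the time, the measured TCP pose, the force and the opening at its end, in the units of the state.
- status.read_state(): the state, without advancing time (a new reading comes with each control period).
- read_camera(name): name is "scene" or "side" or "wrist"; returns (picture, depth): 420x560x3 uint8, red, green, blue; 420x560 float32, m along the optical axis (not along the pixel's ray), 0 where there is no reading.
- camera_info(name): a dict with "K" (3x3 intrinsics, pixels), "R" (3x3) and "t" (3): a world point X has camera coordinates R X + t. Camera axes: x right, y down, z forward; pixel columns grow to the right and rows downward; lengths in m; the calibration is good to about 2 mm. A picture is of the moment at which its call begins: read the wrist's pose just before it. camera_info takes no time and is no camera call; for the wrist camera it gives the pose at the moment of the call.
- order.finish_job(): hands the job in, once; it reports no verdict.
The state is a dict: "time": time; "q": joint angles; "joint_vel": joint speeds; "joint_torque": joint torques, N m; "tool_pos": TCP position; "tcp_rot": TCP orientation; "wrist_force": force on the tool from outside, world axes, zero at the start; "torque": the same for the moment, N m; "width": opening from 0.0 (shut) to 1.0 (fully open).
Only numpy, scipy, OpenCV 4.12 (cv2) and the standard library are available. Lean on these libraries where they do the work, as an engineer would, in place of code of your own. Each camera call takes 0.05 s, during which the arm holds its last target. There are 200 camera calls.

## Task

Turn the numbered sleeve of the slanted mill until it has clicked in at 5 under the white index mark, and let go of it. Only then press the mill's start button fully in and let it come back up; leave the sleeve at 5 and the other things on the counter where they stand.

Things in the scene. Friction and masses are not known exactly. Their poses are not given: they have to be found in the camera images.
- sleeve (a joint): angle of the scale sleeve, rad. It clicks at numbers 1 to 8, 25 degrees (0.4363 rad) apart; number n is at the index mark at (n-1) x 0.4363, so 5 is at 1.745. It grows anticlockwise, seen looking down on the free end; stops just beyond 1 and 8. A click takes under 0.1 N m; a spring detent then centres it on the number. Starts between 1 and 3.
- sleeve_grip (a point): on the sleeve's axis, mid-way up its grip. z: the turning axis, out of the free end, 28 degrees from vertical, leaning to the mill's -x; x turns with the sleeve and points to numeral 1. Grip: ribbed round steel, diameter 52 mm, from 28 mm below this point to 25 mm above (free end). A black bar on the free end points to numeral 5.
- index_mark (a point): upper end of the fixed white index line, 5 mm wide and 28 mm long, on the mill's steel barrel just below the drum, on the barrel's upper side (mill's +x), where the number set is read.
- mill: electric mill, fixed; origin under the centre of its steel foot (200 x 130 x 20 mm), long side along x. A steel barrel, diameter 84 mm, slants up towards -x and ends in the sleeve; sleeve_grip is at (-38, 0, 183) mm. The start button's black pod (100 x 85 mm, 100 mm high) is centred at (0, 140) mm; a small clear hopper, 95 mm high, at (70, -65) mm.
- start (a joint): travel of the start button, m: 0 is up, 0.008 fully pressed in. It springs back; fully in takes 5 N. Pressed means beyond 0.006.
- start_top (a point): centre of the top of the round white start button, diameter 40 mm, on the pod; it is pressed straight down.
- canister: loose clear acrylic canister with a white press-button lid, diameter 104 mm, 137 mm high, origin under its centre. To be left alone; it changes places with the mill.
- tumbler: loose glass tumbler, diameter 68 mm, 100 mm high, origin under its centre; leave alone.
- mug: loose white mug, diameter 80 mm, 90 mm high, handle at its +y, origin under its centre; leave alone.
- strainer: loose steel tea strainer lying on the counter, about 190 mm long along its x, 31 mm high; leave alone.
- spatula: loose bamboo spatula lying on the counter, 180 mm long along its x, 7 mm thick; leave alone.
- sleeve_drum (a point): centre of the sleeve's black numbered drum below the grip, one piece with it: diameter 84 mm, 28 mm high, white numerals 1 to 8 on its side, running clockwise as seen on the free end; 42 mm below sleeve_grip along the axis.

How it is judged:
On the way, in this order (a step that is already met when the one before it is completed fails the run):
1. the sleeve stands at 5 (within 0.12 rad), let go and at rest (value of joint sleeve between 1.625 and 1.865 rad and velocity of joint sleeve between -0.05 and 0.05 rad/s and contact force between each of the arm, the fingers and mill below 0.3 N), for 0.2 s.
2. the start button is pressed in beyond 6 of its 8 mm (value of joint start above 0.006 m), for 0.05 s.
At the end, for the whole second after the job is handed in: The sleeve stands at 5 (1.745 rad within 0.12 rad), the start button has been pressed in after that and is up again (less than 2 mm in), and canister, tumbler, mug, strainer and spatula are within 30 mm of where they stood (value of joint sleeve between 1.625 and 1.865 rad and value of joint start below 0.002 m and distance of each of canister, tumbler, mug, strainer, spatula from where it was at the start of the episode below 0.03 m); the robot touches nothing.
It fails at once if the start button is pressed in beyond 6 mm while the sleeve is not at 5 (value of joint start above 0.006 m and (value of joint sleeve below 1.625 rad or value of joint sleeve above 1.865 rad)).
It fails at once if a standing bystander is tipped over (angle between any of canister, tumbler, mug's own z axis and vertical above 0.6 rad).
It also fails if it takes over 58 s, if anything falls off the work surface, if the arm or the gripper's body presses on something with over 40 N, if the wrist force passes 120 N, or if a joint passes its speed limit or range.

## Working session

There is one attempt and no reset: what is moved stays moved. The work goes in short steps, Python scripts to look and compute and a tool call to move; the robot and the scene stay as the last step left them, time stands still between calls to the robot, and variables do not carry over. Pictures are saved under pics/ and viewed, about 8 in all and at most 12, crops included, and the job is handed in when it is done.

Besides the shell and the picture viewer there is one more tool, called after ">>>" as a command line: name --argument value ..., lists and objects as JSON in quotes. move_arm: Moves the arm, as the interface text tells. Its arguments: {"type":"object","properties":{"deltas":{"type":"array","items":{"type":"array"}},"grip_force":{"type":"number"}},"required":["deltas"]}

```bash
mkdir -p pics; ls
python3 - <<'E'
from workcell import status, read_camera, camera_info
import cv2, numpy as np
print(status.read_state())
for n in ("scene","side"):
    p,d=read_camera(n); i=camera_info(n); np.savez(f"{n}0.npz",p=p,d=d,**i)
    cv2.imwrite(f"pics/{n}0.png",p[:,:,::-1]); print(n,i)
E
```

```text
pics
{'time': 0.0, 'q': array([ 1.30011939e+00,  2.64770489e-01,  1.60536407e+00,  2.54531721e-06,
        1.27369885e+00, -3.69022353e-02]), 'joint_vel': array([-0.00159446,  0.00076004,  0.00261213, -0.00019944, -0.00058376,
       -0.00020091]), 'joint_torque': array([ 3.43681877e-04, -5.15124714e+01, -3.67302239e+01,  1.06697262e-04,
        1.31706076e-02, -1.28326469e-06]), 'tool_pos': array([0.15615483, 0.65587436, 0.20005578]), 'tcp_rot': array([-0.36633746, -3.11981049,  0.00347725]), 'wrist_force': array([-0.01344103,  0.04802373,  0.10960976]), 'torque': array([ 0.00533945, -0.01497437, -0.0013667 ]), 'width': 1.0020303711442586}
scene {'K': array([[514.20955005,   0.        , 289.27106663],
       [  0.        , 514.20955005, 208.68424195],
       [  0.        ,   0.        ,   1.        ]]), 'R': array([[ 0.74082012,  0.67152834, -0.01533733],
       [ 0.39918449, -0.45850872, -0.79399087],
       [-0.54021967,  0.58208199, -0.60773618]]), 't': array([-0.3510053 , -0.19822937,  1.47605611])}
side {'K': array([[444.47883938,   0.        , 277.51785392],
       [  0.        , 444.47883938, 211.50565097],
       [  0.        ,   0.        ,   1.        ]]), 'R': array([[-0.94871097, -0.31586544, -0.01328616],
       [-0.21237897,  0.66789033, -0.71331457],
       [ 0.23418512, -0.67390765, -0.70071806]]), 't': array([0.53805186, 0.26083504, 0.83065756])}
```

View pics/scene0.png

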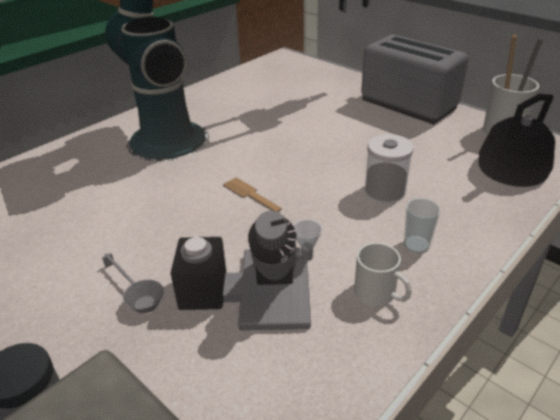

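View pics/side0.png

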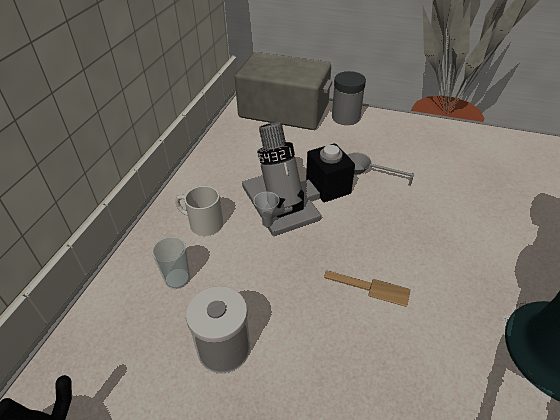

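The scene picture shows the mill at about (275,260), with the sleeve end at (270,222) and the pod button at (197,245). In the side picture the sleeve is at (272,140) and the button at (331,152). I'll enlarge both.

```bash
cat > h.py <<'E'
import numpy as np, cv2
def load(f):
    z=np.load(f); return z["p"],z["d"],z["K"],z["R"],z["t"]
def pt(c,u,v,d=None):
    p,D,K,R,t=c
    if d is None: d=np.median(D[int(v)-1:int(v)+2,int(u)-1:int(u)+2])
    return R.T@(d*np.linalg.inv(K)@[u,v,1]-t)
def proj(c,X):
    p,D,K,R,t=c; x=K@(R@np.array(X)+t); return x[:2]/x[2]
def cloud(c):
    p,D,K,R,t=c; v,u=np.indices(D.shape)
    X=(np.stack([u,v,np.ones_like(u)],-1)*D[...,None])@np.linalg.inv(K).T
    return (X-t)@R
def tri(obs):
    A=[];b=[]
    for c,(u,v) in obs:
        p,D,K,R,t=c; o=-R.T@t; r=R.T@np.linalg.inv(K)@[u,v,1]; r/=np.linalg.norm(r)
        P=np.eye(3)-np.outer(r,r); A.append(P); b.append(P@o)
    X=np.linalg.solve(sum(A),sum(b)); return X,[np.linalg.norm(P@X-q) for P,q in zip(A,b)]
E
python3 - <<'E'
from h import *
s=load("scene0.npz"); d=load("side0.npz")
for c in (s,d): print("cam",-c[3].T@c[4],"base",proj(c,[0,0,0]),"tcp",proj(c,[.156,.656,.2]))
a=cv2.resize(s[0][195:335,165:335],None,fx=4,fy=4,interpolation=cv2.INTER_CUBIC)[:,:,::-1]
cv2.imwrite("pics/s1.png",a)
b=cv2.resize(d[0][115:240,230:365],None,fx=4.8,fy=4.8,interpolation=cv2.INTER_CUBIC)[:,:,::-1]
cv2.imwrite("pics/d1.png",b)
print(a.shape,b.shape)
E
```

```text
cam [ 1.13655642 -0.71436556  0.73427692] base [166.99233077 139.6276296 ] tcp [352.14904005  23.32368214]
cam [0.37132393 0.55552927 0.77526283] base [565.42550441 351.07658984] tcp [ 558.57059577 1027.5442365 ]
(560, 680, 3) (600, 648, 3)
```

View pics/s1.png

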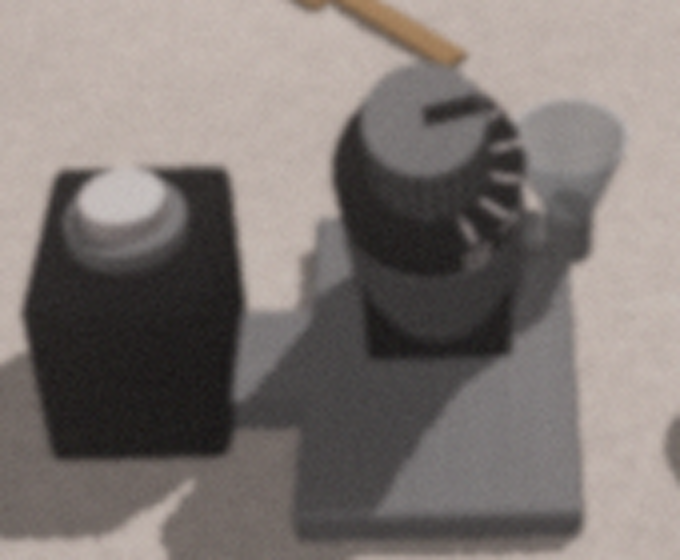

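View pics/d1.png

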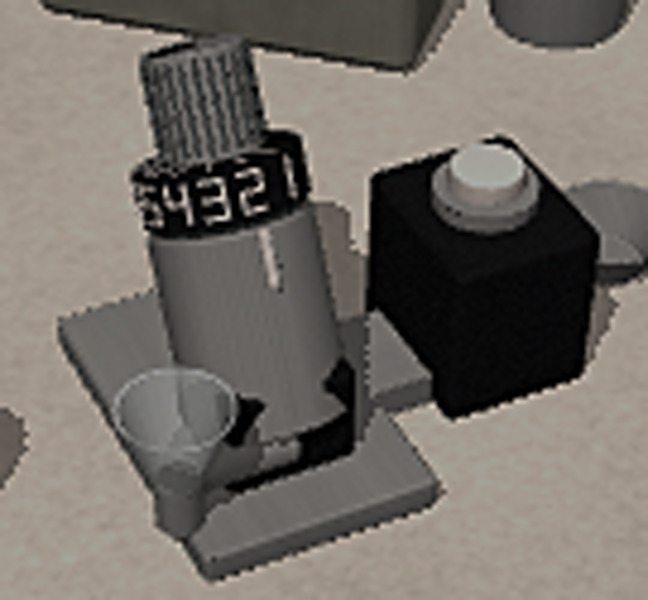

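In both crops the index line sits under numeral 2, and the bar on the end points away to the right in the scene view. Next I fit the mill's pose from picked points.

Run:
```python
from h import *
from scipy.optimize import least_squares
s=load("scene0.npz"); d=load("side0.npz")
S=lambda u,v:np.array([(u+.5)/4+165-.5,(v+.5)/4+195-.5]); D=lambda u,v:np.array([(u+.5)/4.8+230-.5,(v+.5)/4.8+115-.5])
e=np.array([-38-25*np.sin(np.radians(28)),0,183+25*np.cos(np.radians(28))])
obs=[(s,S(297,515),[-100,65,20]),(s,S(581,515),[-100,-65,20]),(s,S(425,122),e),
 (s,S(55,457),[-50,182.5,0]),(s,S(228,455),[-50,97.5,0]),
 (d,D(440,487),[100,65,20]),(d,D(207,556),[100,-65,20]),(d,D(58,322),[-100,-65,20]),
 (d,D(600,238),[50,182.5,100]),(d,D(370,180),[-50,97.5,100])]
def T(p,m):
    c,n=np.cos(p[2]),np.sin(p[2]); m=np.array(m)/1000
    return np.array([p[0]+c*m[0]-n*m[1],p[1]+n*m[0]+c*m[1],m[2]])
f=lambda p:np.concatenate([proj(c,T(p,m))-uv for c,uv,m in obs])
best=min((least_squares(f,[.6,-.1,y],loss="soft_l1") for y in np.arange(-3,3.2,.8)),key=lambda r:r.cost)
print(best.x,np.degrees(best.x[2]));print(f(best.x).reshape(-1,2).round(1))
p=best.x
for n,m in dict(grip=[-38,0,183],end=e,pod=[0,140,100]).items(): print(n,T(p,m))
X,r=tri([(s,S(124,195)),(d,D(490,165))]);print("button",X,r, "depth",pt(s,*S(124,195)),pt(d,*D(490,165)))
X,r=tri([(s,S(425,122)),(d,D(200,48))]);print("end",X,r,"depth",pt(s,*S(425,135)))
print("drum num/index", pt(d,*D(265,232)))
a=pt(s,*S(432,115));b=pt(s,*S(485,100));print("bar",a,b)
# bystanders
for n,c,u,v in [("mug",s,377,255),("tumbler",s,421,210),("can",s,390,145),("strainer",s,143,293),("spat",s,250,193),("hopper",d,266,198)]: print(n,pt(c,u,v))
np.save("mill.npy",p)
C=cloud(d);g=C[124:140,262:282].reshape(-1,3);print(np.median(g,0))
```

```text
[ 0.63614883 -0.22026409  2.30738157] 132.20322561970292
[[-1.9 -0.7]
 [ 0.3 -1.5]
 [-0.4 -1.7]
 [-0.9  0.6]
 [ 1.   0.6]
 [-0.6 -0.7]
 [-1.8  1.4]
 [-0.9 -1. ]
 [ 1.4  0.2]
 [-0.6 -1.4]]
grip [ 0.6616758  -0.24841323  0.183     ]
end [ 0.66956013 -0.25710745  0.20507369]
pod [ 0.53244148 -0.31431081  0.1       ]
button [ 0.53311169 -0.3165599   0.12302894] [np.float64(0.001469437777459168), np.float64(0.0014694377774591438)] depth [ 0.536266   -0.31721299  0.12444378] [ 0.53241931 -0.31957666  0.12194546]
end [ 0.66811611 -0.2584147   0.2027047 ] [np.float64(0.0027368125892998202), np.float64(0.002736812589299786)] depth [ 0.67680066 -0.26372824  0.20268996]
drum num/index [ 0.61555574 -0.20403772  0.14606177]
bar [ 0.67341541 -0.25587719  0.20651817] [ 0.68455691 -0.23602507  0.20823034]
mug [ 0.76310543 -0.0666835   0.06038846]
tumbler [0.75989133 0.0972896  0.07272249]
can [0.61986587 0.18109295 0.13870345]
strainer [ 0.45873811 -0.40202601  0.00892878]
spat [ 0.37684414 -0.03473432  0.00778181]
hopper [ 0.6432242  -0.14776006  0.07947495]
[ 0.65660148 -0.23556817  0.20063361]
```

```bash
cat > tgt.py <<'E'
import numpy as np
from scipy.spatial.transform import Rotation as Ro
p=np.load("mill.npy"); yaw=p[2]
m=lambda v:np.array([p[0]+np.cos(yaw)*v[0]-np.sin(yaw)*v[1],p[1]+np.sin(yaw)*v[0]+np.cos(yaw)*v[1],v[2]])
G=m([-.038,0,.183]); s28,c28=np.sin(np.radians(28)),np.cos(np.radians(28))
a=np.array([-np.cos(yaw)*s28,-np.sin(yaw)*s28,c28])
def Rt(az):  # tool rotation, z=-a, y near azimuth az deg
    y=np.array([np.cos(np.radians(az)),np.sin(np.radians(az)),0]); y-=a*(y@a); y/=np.linalg.norm(y)
    return Ro.from_matrix(np.stack([np.cross(y,-a),y,-a],1))
def delta(st,pos,R):
    return ((R*Ro.from_rotvec(st["tcp_rot"]).inv()).as_rotvec()/(np.pi/2)).round(3), ((np.array(pos)-st["tool_pos"])/.1).round(3)
E
python3 - <<'E'
from tgt import *
from workcell import status
s=status.read_state(); print("a",a,"G",G)
for h in (.11,-.018): print(h,G+h*a, *delta(s,G+h*a,Rt(-57.5)))
E
```

```text
a [ 0.31537329 -0.34776894  0.88294759] G [ 0.6616758  -0.24841323  0.183     ]
0.11 [ 0.69636686 -0.28666781  0.28012424] [-0.134  0.37  -1.467] [ 5.402 -9.426  0.799]
-0.018 [ 0.65599908 -0.24215339  0.16710694] [-0.134  0.37  -1.467] [ 4.998 -8.981 -0.331]
```

>>> move_arm --deltas '[[[0,0,-0.1],[0.2,-0.4,0.6],-1],[[0,0,-0.15],[0.4,-0.8,0.9],-1],[[0,0,-0.15],[0.5,-0.95,1.0],-1]]'

```text
time: 0.48
tool_pos: [0.2076, 0.5611, 0.3047]
tcp_rot: [0.732, 3.054, 0.007]
wrist_force: [0.5, 0.2, -0.1]
width: 1.001
```

>>> move_arm --deltas '[[[0,0,-0.08],[0.25,-0.45,0.1],-1],[[0,0,-0.15],[0.5,-0.9,0.3],-1],[[0,0,-0.15],[0.5,-0.95,0.3],-1]]'

```text
time: 0.85
tool_pos: [0.2579, 0.4652, 0.3324]
tcp_rot: [1.088, 2.946, 0.003]
wrist_force: [-1.5, 1.1, -0.7]
width: 1.0
```

>>> move_arm --deltas '[[[0,0,-0.08],[0.25,-0.45,0],-1],[[0,0,-0.15],[0.5,-0.9,0],-1],[[0,0,-0.15],[0.55,-0.95,0],-1]]'

```text
time: 1.23
tool_pos: [0.3118, 0.3701, 0.33]
tcp_rot: [-1.425, -2.799, 0.003]
wrist_force: [-1.2, -0.1, -0.4]
width: 0.999
```

>>> move_arm --deltas '[[[0,0,-0.08],[0.25,-0.45,0],-1],[[0,0,-0.15],[0.5,-0.9,0],-1],[[0,0,-0.15],[0.6,-0.95,0],-1]]'

```text
time: 1.6
tool_pos: [0.3719, 0.2759, 0.3304]
tcp_rot: [-1.743, -2.612, 0.001]
wrist_force: [0.6, 0.7, 0.2]
width: 0.999
```

>>> move_arm --deltas '[[[0,0,-0.08],[0.25,-0.45,0],-1],[[0,0,-0.15],[0.5,-0.9,0],-1],[[0,0,-0.15],[0.6,-0.95,0],-1]]'

```text
time: 1.98
tool_pos: [0.4323, 0.1812, 0.3305]
tcp_rot: [-2.038, -2.39, 0.001]
wrist_force: [-0.2, 0.2, 1.0]
width: 0.998
```

>>> move_arm --deltas '[[[0,0,-0.08],[0.25,-0.45,0],-1],[[0,0,-0.15],[0.5,-0.9,0],-1],[[0,0,-0.15],[0.6,-0.95,0],-1]]'

```text
time: 2.35
tool_pos: [0.4926, 0.0865, 0.3305]
tcp_rot: [-2.304, -2.134, 0.001]
wrist_force: [-0.8, 0.7, -0.2]
width: 1.003
```

>>> move_arm --deltas '[[[0,0,-0.08],[0.25,-0.45,0],-1],[[0,0,-0.15],[0.5,-0.9,0],-1],[[0,0,-0.15],[0.6,-0.95,0],-1]]'

```text
time: 2.72
tool_pos: [0.5527, -0.0083, 0.3303]
tcp_rot: [-2.538, -1.849, 0.001]
wrist_force: [-0.6, 0.5, 0.4]
width: 1.001
```

>>> move_arm --deltas '[[[0,0,-0.08],[0.25,-0.45,0],-1],[[0,0,-0.15],[0.5,-0.9,0],-1],[[0,0,-0.15],[0.6,-0.95,0],-1]]'

```text
time: 3.1
tool_pos: [0.6128, -0.1031, 0.3301]
tcp_rot: [-2.737, -1.539, 0.001]
wrist_force: [-0.3, 0.2, 0.0]
width: 0.995
```

Run:
```python
from tgt import *
from workcell import status
s=status.read_state(); print(s["time"],s["q"],s["tool_pos"],s["width"])
for h in (.11,-.018): print(h,*delta(s,G+h*a,Rt(-57.5)))
```

```text
3.1 [-2.07327416e-01  1.12934840e-01  1.54877655e+00  8.60371242e-04
  1.48139444e+00  3.39149139e-01] [ 0.61275906 -0.10311831  0.3301395 ] 0.9952342381591769
0.11 [ 0.175  0.259 -0.299] [ 0.836 -1.835 -0.5  ]
-0.018 [ 0.175  0.259 -0.299] [ 0.432 -1.39  -1.63 ]
```

>>> move_arm --deltas '[[[0.04,0.06,-0.07],[0.1,-0.23,0],-1],[[0.087,0.13,-0.15],[0.2,-0.46,0],-1],[[0.13,0.195,-0.225],[0.3,-0.7,0],-1],[[0.175,0.26,-0.3],[0.42,-0.92,0],-1],[[0.175,0.26,-0.3],[0.42,-0.92,0],-1]]'

```text
time: 3.72
tool_pos: [0.6547, -0.1958, 0.3234]
tcp_rot: [-2.583, -0.717, 0.311]
wrist_force: [0.3, 0.2, -0.8]
width: 1.002
```

>>> move_arm --deltas '[[[0,0,0],[0.2,-0.46,-0.2],-1],[[0,0,0],[0.42,-0.91,-0.5],-1],[[0,0,0],[0.42,-0.91,-0.5],-1],[[0,0,0],[0.42,-0.91,-0.5],-1]]'

```text
time: 4.22
tool_pos: [0.696, -0.2836, 0.2819]
tcp_rot: [-2.59, -0.725, 0.301]
wrist_force: [-0.7, 0.8, 1.2]
width: 1.0
```

Run:
```python
from tgt import *
from h import *
from workcell import status,read_camera,camera_info
s=status.read_state(); print(s["time"],s["q"],s["tool_pos"])
for h in (.11,-.018): print(h,*delta(s,G+h*a,Rt(-57.5)))
i=camera_info("wrist"); P,D=read_camera("wrist"); np.savez("w0.npz",p=P,d=D,**i); cv2.imwrite("pics/w0.png",P[:,:,::-1])
c=(P,D,i["K"],i["R"],i["t"]); print("pred end, grip",proj(c,G+.025*a),proj(c,G))
```

```text
4.225 [-0.49765693  0.74822904  0.84076897  0.17124953  2.01230002  0.56421616] [ 0.69602523 -0.28357948  0.28193123]
0.11 [ 0.    -0.    -0.001] [ 0.003 -0.031 -0.018]
-0.018 [ 0.    -0.    -0.001] [-0.4    0.414 -1.148]
pred end, grip [286.07588347 205.91625038] [285.73582809 197.32102991]
```

View pics/w0.png

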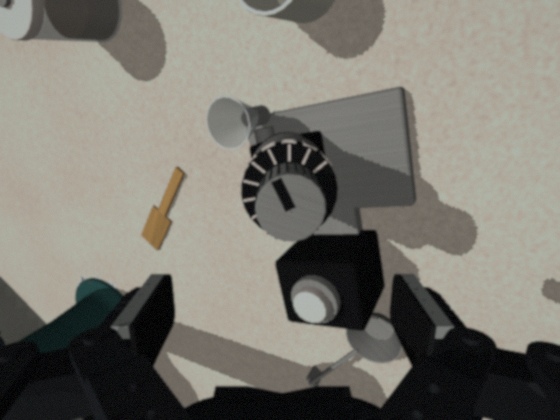

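The wrist picture shows the free end centred near (290,207), against (286,206) predicted. The button is near (316,300). I'll convert that offset to mm.

Run:
```python
from tgt import *
from h import *
from workcell import status
c=load("w0.npz"); s=load("scene0.npz"); d=load("side0.npz"); E=G+.025*a
z=(c[3]@E+c[4])[2]; X=pt(c,290,207,z); print("off world",(X-E).round(4),"depth meas",c[1][207,300],z)
S=lambda u,v:np.array([(u+.5)/4+165-.5,(v+.5)/4+195-.5]); D=lambda u,v:np.array([(u+.5)/4.8+230-.5,(v+.5)/4.8+115-.5])
X,r=tri([(s,S(425,122)),(d,D(200,48)),(c,(290,207))]);print("end",X,r,X-E)
print("along a",(X-E)@a)
# plane of free end by wrist depth cloud
C=cloud(c)[190:230,300:315].reshape(-1,3); print("end plane height along a rel G",np.median((C-G)@a))
print("button",tri([(s,S(124,195)),(d,D(490,165)),(c,(314,302))]), pt(c,314,302))
```

```text
off world [ 0.0007 -0.0027 -0.0011] depth meas 0.26693225 0.2695011932567959
end [ 0.66856725 -0.25901392  0.20244325] [np.float64(0.002674623620783615), np.float64(0.0028930306240219526), np.float64(0.0007141561192299767)] [-0.00099288 -0.00190647 -0.00263044]
along a -0.001972654404681113
end plane height along a rel G 0.027620862272015975
button (array([ 0.53556064, -0.31919707,  0.12078052]), [np.float64(0.00373186517352091), np.float64(0.0032637113411494766), np.float64(0.005016950510869689)]) [ 0.54569435 -0.32059058  0.1252138 ]
```

>>> move_arm --deltas '[[[0,0,0],[-0.1,0.08,-0.3],-1],[[0,0,0],[-0.2,0.18,-0.6],-1],[[0,0,0],[-0.27,0.26,-0.8],-1],[[0,0,0],[-0.27,0.26,-0.8],-1]]'

```text
time: 4.78
tool_pos: [0.6679, -0.2576, 0.2033]
tcp_rot: [-2.591, -0.724, 0.301]
wrist_force: [0.2, 0.0, 0.2]
width: 0.997
```

>>> move_arm --deltas '[[[0,0,0],[-0.06,0.06,-0.16],-1],[[0,0,0],[-0.12,0.12,-0.32],-1],[[0,0,0],[-0.12,0.12,-0.32],-1],[[0,0,0],[-0.12,0.12,-0.32],-1]]'

```text
time: 5.28
tool_pos: [0.6576, -0.2485, 0.172]
tcp_rot: [-2.595, -0.722, 0.298]
wrist_force: [-0.7, -0.2, -0.1]
width: 0.999
```

Run:
```python
from tgt import *
from workcell import status
s=status.read_state(); print(s["time"],s["q"],s["tool_pos"],s["wrist_force"])
r=s["tool_pos"]-G; print("along a",r@a,"lateral",r-a*(r@a))
```

```text
5.275 [-0.48322793  0.66587497  1.16722508  0.16419659  1.76448387  0.53880147] [ 0.65758896 -0.24853064  0.17204813] [-0.71007883 -0.23316518 -0.0912013 ]
along a -0.010917980177713641 lateral [-0.0006436  -0.00391435 -0.00131187]
```

>>> move_arm --deltas '[[[0,0,0],[-0.01,0.025,-0.035],-1],[[0,0,0],[-0.01,0.025,-0.035],0],[[0,0,0],[-0.01,0.025,-0.035],0.3],[[0,0,0],[-0.01,0.025,-0.035],0.5],[[0,0,0],[-0.01,0.025,-0.035],0.5],[[0,0,0],[-0.01,0.025,-0.035],0.5],[[0,0,0],[-0.01,0.025,-0.035],0.5],[[0,0,0],[-0.01,0.025,-0.035],0.5]]' --grip_force 40

```text
time: 6.28
tool_pos: [0.6554, -0.2457, 0.1666]
tcp_rot: [-2.592, -0.72, 0.301]
wrist_force: [-0.8, 2.7, 5.9]
width: 0.588
```

Run:
```python
from tgt import *
from workcell import status
s=status.read_state(); print(s["time"],s["q"],s["tool_pos"],s["wrist_force"],s["torque"],s["width"])
r=s["tool_pos"]-G; print("along a",r@a,"lateral",r-a*(r@a))
for d in (10,20,40,60,75,80): print(d,(a*d/90).round(3))
```

```text
6.275 [-0.4816935   0.66528421  1.1793436   0.16502486  1.7565248   0.53944994] [ 0.65538797 -0.24572509  0.16658148] [-0.77856138  2.70357465  5.88123842] [0.41740841 0.27068637 0.06560594] 0.5884493930227546
along a -0.01741456217890174 lateral [-0.00079574 -0.0033681  -0.00104238]
10 [ 0.035 -0.039  0.098]
20 [ 0.07  -0.077  0.196]
40 [ 0.14  -0.155  0.392]
60 [ 0.21  -0.232  0.589]
75 [ 0.263 -0.29   0.736]
80 [ 0.28  -0.309  0.785]
```

>>> move_arm --deltas '[[[0.0175,-0.0195,0.049],[-0.01,0.025,-0.035],0.5],[[0.035,-0.039,0.098],[0,0,0],0.5],[[0.0525,-0.058,0.147],[0,0,0],0.5],[[0.07,-0.077,0.196],[0,0,0],0.5],[[0.0876,-0.0966,0.245],[0,0,0],0.5],[[0.105,-0.116,0.294],[0,0,0],0.5],[[0.1226,-0.135,0.343],[0,0,0],0.5],[[0.14,-0.155,0.392],[0,0,0],0.5]]'

```text
time: 7.28
tool_pos: [0.6559, -0.2462, 0.1661]
tcp_rot: [-2.162, -1.546, 0.074]
wrist_force: [1.2, -0.4, 5.1]
width: 0.589
```

Run:
```python
from tgt import *
from workcell import status
s=status.read_state(); print(s["time"],s["q"],s["tool_pos"],s["wrist_force"],s["torque"],s["width"])
r=s["tool_pos"]-G; print("along a",r@a,"lateral",r-a*(r@a),"turned",np.degrees((Ro.from_rotvec(s["tcp_rot"])*Rt(-57.5).inv()).as_rotvec()@a))
```

```text
7.275 [-0.48240369  0.66486551  1.18015559  0.16581581  1.7536695  -0.16115289] [ 0.65591195 -0.24619271  0.16613682] [ 1.24987264 -0.36172347  5.06150596] [ 0.25529973  0.27208585 -0.04436351] 0.5890552196077594
along a -0.01747930151011362 lateral [-0.00025135 -0.00385824 -0.00142988] turned 39.9261611418646
```

>>> move_arm --deltas '[[[0.0175,-0.0195,0.049],[0,0,0],0.5],[[0.035,-0.039,0.098],[0,0,0],0.5],[[0.0525,-0.058,0.147],[0,0,0],0.5],[[0.07,-0.077,0.196],[0,0,0],0.5],[[0.0876,-0.0966,0.245],[0,0,0],0.5],[[0.105,-0.116,0.294],[0,0,0],0.5],[[0.1226,-0.135,0.343],[0,0,0],0.5],[[0.1226,-0.135,0.343],[0,0,0],0.5],[[0.1226,-0.135,0.343],[0,0,0],0.5]]'

```text
time: 8.4
tool_pos: [0.6567, -0.2461, 0.1659]
tcp_rot: [-1.604, -2.125, -0.127]
wrist_force: [4.9, -0.9, 2.6]
width: 0.585
```

Run:
```python
from tgt import *
from workcell import status
s=status.read_state(); print(s["time"],s["q"],s["tool_pos"],s["wrist_force"],s["torque"],s["width"])
print("turned",np.degrees((Ro.from_rotvec(s["tcp_rot"])*Rt(-57.5).inv()).as_rotvec()@a))
```

```text
8.4 [-0.48241267  0.66561543  1.17923938  0.16692538  1.75298876 -0.76765651] [ 0.65666231 -0.24612532  0.16591589] [ 4.94144466 -0.9380933   2.59724343] [-0.09217717 -0.3923327   0.26629454] 0.5846959501193114
turned 74.68889671106317
```

Release, then back out along the axis by about 150 mm.

>>> move_arm --deltas '[[[0,0,0],[0,0,0],0],[[0,0,0],[0,0,0],-0.5],[[0,0,0],[0,0,0],-1],[[0,0,0],[0,0,0],-1],[[0,0,0],[0,0,0],-1],[[0,0,0],[0,0,0],-1]]'

```text
time: 9.15
tool_pos: [0.6553, -0.2459, 0.1659]
tcp_rot: [-1.601, -2.123, -0.126]
wrist_force: [0.8, 0.5, 0.8]
width: 0.998
```

>>> move_arm --deltas '[[[0,0,0],[0.06,-0.07,0.18],-1],[[0,0,0],[0.15,-0.16,0.42],-1],[[0,0,0],[0.25,-0.27,0.7],-1],[[0,0,0],[0.35,-0.39,1.0],-1],[[0,0,0],[0.35,-0.39,1.0],-1]]'

```text
time: 9.78
tool_pos: [0.6918, -0.2862, 0.269]
tcp_rot: [-1.605, -2.128, -0.128]
wrist_force: [0.0, 0.5, -0.7]
width: 1.0
```

>>> move_arm --deltas '[[[0,0,0],[0.08,-0.09,0.25],-1],[[0,0,0],[0.17,-0.19,0.5],-1],[[0,0,0],[0.17,-0.19,0.5],-1],[[0,0,0],[0.17,-0.19,0.5],-1]]'

```text
time: 10.28
tool_pos: [0.707, -0.3034, 0.314]
tcp_rot: [-1.6, -2.122, -0.126]
wrist_force: [-0.3, 0.2, -0.3]
width: 1.008
```

Run:
```python
from tgt import *
from h import *
from workcell import status,read_camera,camera_info
s=status.read_state(); print(s["time"],s["tool_pos"],s["wrist_force"],s["width"])
i=camera_info("wrist"); P,D=read_camera("wrist"); np.savez("w1.npz",p=P,d=D,**i)
c=(P,D,i["K"],i["R"],i["t"])
P2,D2=read_camera("side"); np.savez("side1.npz",p=P2,d=D2,**camera_info("side"))
A=cv2.resize(P2[115:195,235:365],None,fx=4,fy=4,interpolation=cv2.INTER_CUBIC)
w=cv2.resize(P,(560,420)); cv2.imwrite("pics/w1.png",np.vstack([w[:,:,::-1][:280+0],cv2.copyMakeBorder(A,0,0,0,40,cv2.BORDER_CONSTANT)[:,:,::-1]]))
```

```text
10.275 [ 0.70700774 -0.30335105  0.31396635] [-0.30159658  0.19512991 -0.31628659] 1.0081078133318666
```

View pics/w1.png

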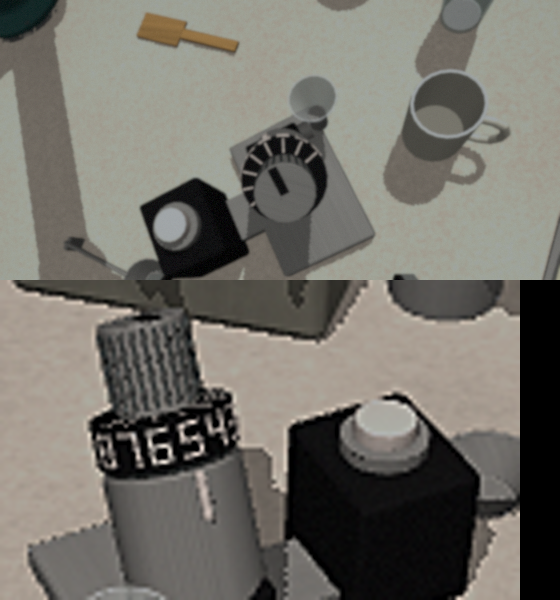

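The wrist view shows the bar from (287,194) to (270,168), now pointing towards the mill's +x. In the side crop the index line runs up into numeral 5. I'll check both numerically and measure the button.

Run:
```python
from tgt import *
from h import *
from workcell import status
c=load("w1.npz"); E=G+.025*a
def onplane(c,u,v):
    p,D,K,R,t=c; o=-R.T@t; r=R.T@np.linalg.inv(K)@[u,v,1]; return o+r*((E-o)@a)/(r@a)
ux=-Rt(0).as_matrix()[:,1]
ix=np.array([np.cos(yaw),np.sin(yaw),0]); ix-=a*(ix@a); ix/=np.linalg.norm(ix); iy=np.cross(a,ix)
def ang(c,p1,p2):
    d=onplane(c,*p2)-onplane(c,*p1); return np.degrees(np.arctan2(d@iy,d@ix))
print("bar vs index deg now",ang(c,(287,194),(270,168)))
# dark-pixel PCA of bar for both pics
for f,box in (("w0.npz",(177,213,270,300)),("w1.npz",(165,197,266,292))):
    k=load(f); y0,y1,x0,x1=box; g=cv2.cvtColor(k[0],cv2.COLOR_RGB2GRAY)[y0:y1,x0:x1]
    n,l,st,ce=cv2.connectedComponentsWithStats((g<60).astype(np.uint8))
    for j in range(1,n):
        if st[j,4]>60:
            vy,vx=np.nonzero(l==j); L=cv2.fitLine(np.stack([vx+x0,vy+y0],1).astype(np.float32),cv2.DIST_L2,0,.01,.01).ravel()
            print(f,st[j],"line ang",ang(k,L[2:],L[2:]+10*L[:2]))
w=load("w1.npz"); s=load("scene0.npz"); d=load("side0.npz")
D=lambda u,v:np.array([(u+.5)/4.8+230-.5,(v+.5)/4.8+115-.5]); S=lambda u,v:np.array([(u+.5)/4+165-.5,(v+.5)/4+195-.5])
# white blob centroid of button in each
for n,k,u,v in (("scene",s,196,243),("side",d,331,149),("w1",w,170,225),("w0",load("w0.npz"),312,303)):
    C=cloud(k); P=C[v-18:v+18,u-18:u+18].reshape(-1,3); B=k[0][v-18:v+18,u-18:u+18].reshape(-1,3).mean(1)
    q=P[(B>165)&(P[:,2]>.11)]; print(n,len(q),np.median(q,0),q.mean(0),"bright",B.max())
print("button prior",m([0,.140,.12]))
print(tri([(s,S(124,195)),(d,D(490,165)),(w,(170,224)),]))
st=status.read_state();print(st["q"],st["tcp_rot"])
```

```text
bar vs index deg now 6.325855775376393
w0.npz [  2   2  23  32 330] line ang 104.65195311201201
w1.npz [  2   2  21  28 260] line ang -179.07236762416323
scene 205 [ 0.53582708 -0.31851984  0.12506396] [ 0.53908077 -0.3204117   0.1279292 ] bright 193.66666666666666
side 36 [ 0.52937638 -0.31408325  0.12349236] [ 0.53129984 -0.3156128   0.12365975] bright 185.0
w1 107 [ 0.53561695 -0.31810839  0.12489929] [ 0.53521745 -0.31844505  0.12485427] bright 167.33333333333334
w0 642 [ 0.53580191 -0.31964101  0.12483942] [ 0.53606138 -0.31965099  0.12529993] bright 179.33333333333334
button prior [ 0.53244148 -0.31431081  0.12      ]
(array([ 0.53362267, -0.318013  ,  0.12285444]), [np.float64(0.0021269676075285748), np.float64(0.0014673750789439635), np.float64(0.001538318820650476)])
[-0.51148666  0.80410897  0.69379934  0.17546829  2.10616608 -0.73588498] [-1.59945768 -2.1209064  -0.12529267]
```

The bar angle went from -75° to +1° relative to the index, so the sleeve is at 5 within about 1°. Next the button, at about (0.534, -0.317) with its top at z ≈ 0.124. I'll shut the gripper and point it straight down.

Run:
```python
from tgt import *
from workcell import status
s=status.read_state(); z=Ro.from_rotvec(s["tcp_rot"]).as_matrix()[:,2]
ax=np.cross(z,[0,0,-1]); ang=np.arcsin(np.linalg.norm(ax)); print((ax/np.linalg.norm(ax)*ang/(np.pi/2)).round(4),((np.array([.534,-.317,.20])-s["tool_pos"])/.1).round(3))
```

```text
[-0.2319 -0.2098 -0.    ] [-1.728 -0.138 -1.139]
```

>>> move_arm --deltas '[[[-0.07,-0.06,0],[-0.25,-0.02,0],1],[[-0.14,-0.12,0],[-0.5,-0.04,0],1],[[-0.2,-0.18,0],[-0.75,-0.06,0],1],[[-0.232,-0.21,0],[-0.9,-0.07,0],1],[[-0.232,-0.21,0],[-0.9,-0.07,0],1]]'

```text
time: 11.0
tool_pos: [0.6148, -0.3091, 0.3159]
tcp_rot: [1.889, 2.507, 0.001]
wrist_force: [-0.2, -0.5, 0.4]
width: -0.002
```

>>> move_arm --deltas '[[[0,0,0],[-0.4,-0.03,-0.1],1],[[0,0,0],[-0.83,-0.07,-0.4],1],[[0,0,0],[-0.83,-0.07,-0.8],1],[[0,0,0],[-0.83,-0.07,-1.0],1],[[0,0,0],[-0.83,-0.07,-1.0],1]]'

```text
time: 11.62
tool_pos: [0.5339, -0.3172, 0.2132]
tcp_rot: [-1.89, -2.508, -0.001]
wrist_force: [-0.0, 0.3, -0.2]
width: -0.004
```

Run:
```python
from workcell import status
from scipy.spatial.transform import Rotation as Ro
import numpy as np
s=status.read_state(); print(s["time"],s["q"],s["tool_pos"],Ro.from_rotvec(s["tcp_rot"]).as_matrix()[:,2],s["wrist_force"],s["width"])
print(((np.array([.534,-.317,.14])-s["tool_pos"])/.1).round(3))
```

```text
11.625 [-5.76513428e-01  1.56827940e-01  1.71035418e+00  5.41467901e-04
  1.27582450e+00 -8.55730924e-01] [ 0.53391836 -0.31721802  0.21321056] [-9.02985469e-04  1.20508286e-03 -9.99998866e-01] [-0.01394478  0.34860203 -0.21991764] -0.0035573208163091467
[ 0.001  0.002 -0.732]
```

>>> move_arm --deltas '[[[0,0,0],[0,0,-0.4],1],[[0,0,0],[0,0,-0.7],1],[[0,0,0],[0,0,-0.78],1],[[0,0,0],[0,0,-0.8],1],[[0,0,0],[0,0,-0.8],1]]'

```text
time: 12.25
tool_pos: [0.5358, -0.3186, 0.1379]
tcp_rot: [1.887, 2.503, 0.001]
wrist_force: [-0.7, -0.2, -0.0]
width: 0.003
```

>>> move_arm --deltas '[[[0,0,0],[0,0,-0.03],1],[[0,0,0],[0,0,-0.06],1],[[0,0,0],[0,0,-0.08],1],[[0,0,0],[0,0,-0.1],1],[[0,0,0],[0,0,-0.12],1],[[0,0,0],[0,0,-0.12],1],[[0,0,0],[0,0,-0.12],1]]'

```text
time: 13.12
tool_pos: [0.5344, -0.3179, 0.1239]
tcp_rot: [1.889, 2.506, 0.001]
wrist_force: [-0.5, -0.3, -0.0]
width: 0.002
```

>>> move_arm --deltas '[[[0,0,0],[0,0,-0.02],1],[[0,0,0],[0,0,-0.04],1],[[0,0,0],[0,0,-0.05],1],[[0,0,0],[0,0,-0.05],1],[[0,0,0],[0,0,-0.05],1]]'

```text
time: 13.75
tool_pos: [0.5344, -0.3179, 0.1189]
tcp_rot: [1.889, 2.506, 0.001]
wrist_force: [0.2, -0.4, -0.3]
width: -0.001
```

>>> move_arm --deltas '[[[0,0,0],[0,0,-0.02],1],[[0,0,0],[0,0,-0.03],1],[[0,0,0],[0,0,-0.03],1],[[0,0,0],[0,0,-0.03],1]]'

```text
time: 14.25
tool_pos: [0.5344, -0.3179, 0.1159]
tcp_rot: [1.889, 2.506, 0.001]
wrist_force: [-0.2, 0.4, -0.9]
width: -0.002
```

>>> move_arm --deltas '[[[0,0,0],[0,0,-0.02],1],[[0,0,0],[0,0,-0.03],1],[[0,0,0],[0,0,-0.03],1],[[0,0,0],[0,0,-0.03],1]]'

```text
time: 14.75
tool_pos: [0.5344, -0.3179, 0.1129]
tcp_rot: [1.889, 2.506, 0.001]
wrist_force: [0.2, -0.9, 0.8]
width: 0.003
```

There is no contact force at z=0.113, although the button top measured about 0.123. I'll look before going further.

Run:
```python
from h import *
from workcell import status,read_camera,camera_info
s=status.read_state(); print(s["wrist_force"],s["joint_torque"])
o=[]
for n,(y0,y1,x0,x1) in (("scene",(195,315,150,290)),("side",(100,220,250,390))):
    i=camera_info(n); P,D=read_camera(n); np.savez(n+"2.npz",p=P,d=D,**i)
    c=(P,D,i["K"],i["R"],i["t"]); print(n,"tcp px",proj(c,s["tool_pos"]), (proj(c,s["tool_pos"])-[x0,y0])*4)
    o.append(cv2.resize(P[y0:y1,x0:x1],None,fx=2.8,fy=2.8,interpolation=cv2.INTER_CUBIC)[:,:,::-1])
cv2.imwrite("pics/b2.png",np.hstack(o))
```

```text
[ 0.20218306 -0.88241957  0.81898006] [-3.52165935e-04 -4.70464504e+01 -3.41598988e+01  9.92445166e-04
 -1.56274630e-02 -2.46217638e-05]
scene tcp px [195.47621913 247.90987011] [181.90487652 211.63948044]
side tcp px [330.47937262 152.24028342] [321.91749047 208.96113366]
```

View pics/b2.png

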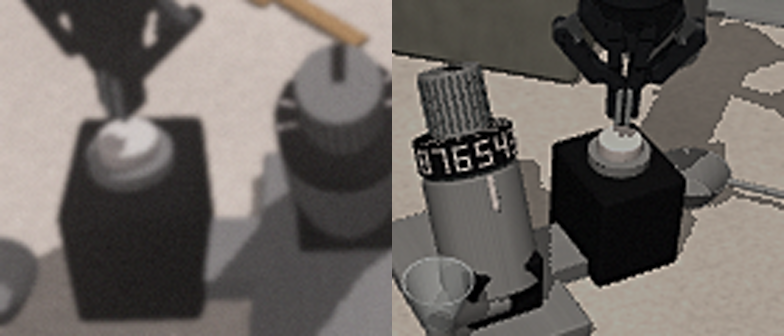

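The fingertips are at about (192,237) in scene and (332,146) in side. They appear to hover just above the button, higher than the reported TCP, so I triangulate the real tip.

Run:
```python
from h import *
s=load("scene2.npz"); d=load("side2.npz")
print(tri([(s,(118/2.8+150,117/2.8+195)),(d,(230/2.8+250,128/2.8+100))]))
for u,v in ((190,235),(192,235),(191,233)): print("s",pt(s,u,v))
for u,v in ((331,140),(333,143),(332,138),(332,145)): print("d",pt(d,u,v))
for k,u,v in ((s,199,246),(d,331,152)): print("button",pt(k,u,v))
C=cloud(d); P=C[120:155,320:345].reshape(-1,3); I=d[0][120:155,320:345].reshape(-1,3).mean(1); q=P[(I<90)&(P[:,2]>.108)&(abs(P[:,0]-.534)<.03)&(abs(P[:,1]+.317)<.03)]; print(len(q), q[np.argsort(q[:,2])[:8]])
```

```text
(array([ 0.53013109, -0.31657623,  0.13526467]), [np.float64(0.0015829681168307726), np.float64(0.001582968116830705)])
s [ 0.53812216 -0.32705548  0.1515533 ]
s [ 0.54119351 -0.32500453  0.15195896]
s [ 0.53982153 -0.32543967  0.15605918]
d [ 0.53341919 -0.30579846  0.15760679]
d [ 0.52821739 -0.30691049  0.14932081]
d [ 0.53157066 -0.30642705  0.16327655]
d [ 0.53454246 -0.33056088  0.1257473 ]
button [ 0.54660916 -0.31795509  0.1246816 ]
button [ 0.53072974 -0.30486012  0.12371886]
365 [[ 0.50652749 -0.32324043  0.10991489]
 [ 0.51521902 -0.32830527  0.11041772]
 [ 0.5563355  -0.33019817  0.11216024]
 [ 0.51389411 -0.3217272   0.11238716]
 [ 0.51525772 -0.31664717  0.11269996]
 [ 0.55163791 -0.31112855  0.11454306]
 [ 0.51498603 -0.31349701  0.11805853]
 [ 0.55164742 -0.31031188  0.11815309]]
```

The tip really hovers at about z 0.13, still about 10 mm above the button. I'll keep going down in small steps and watch the force.

>>> move_arm --deltas '[[[0,0,0],[0,0,-0.02],1],[[0,0,0],[0,0,-0.04],1],[[0,0,0],[0,0,-0.04],1],[[0,0,0],[0,0,-0.04],1]]'

```text
time: 15.35
tool_pos: [0.5344, -0.3179, 0.1088]
tcp_rot: [1.889, 2.506, 0.001]
wrist_force: [-0.3, 0.2, 0.7]
width: -0.0
```

>>> move_arm --deltas '[[[0,0,0],[0,0,-0.02],1],[[0,0,0],[0,0,-0.04],1],[[0,0,0],[0,0,-0.04],1],[[0,0,0],[0,0,-0.04],1]]'

```text
time: 15.85
tool_pos: [0.5343, -0.3179, 0.1048]
tcp_rot: [1.889, 2.506, 0.001]
wrist_force: [-0.1, 0.4, 1.0]
width: 0.001
```

>>> move_arm --deltas '[[[0,0,0],[0,0,-0.02],1],[[0,0,0],[0,0,-0.03],1],[[0,0,0],[0,0,-0.03],1],[[0,0,0],[0,0,-0.03],1]]'

```text
time: 16.35
tool_pos: [0.5344, -0.3179, 0.1019]
tcp_rot: [1.889, 2.506, 0.001]
wrist_force: [1.1, -0.2, 0.8]
width: 0.0
```

>>> move_arm --deltas '[[[0,0,0],[0,0,-0.02],1],[[0,0,0],[0,0,-0.03],1],[[0,0,0],[0,0,-0.03],1],[[0,0,0],[0,0,-0.03],1]]'

```text
time: 16.85
tool_pos: [0.5344, -0.3179, 0.0989]
tcp_rot: [1.889, 2.506, 0.001]
wrist_force: [0.3, 0.3, 0.1]
width: -0.002
```

Run:
```python
from h import *
from workcell import status,read_camera,camera_info
s=status.read_state(); print(s["wrist_force"])
o=[]
for n,(y0,y1,x0,x1) in (("scene",(205,275,160,235)),("side",(115,185,295,370))):
    i=camera_info(n); P,D=read_camera(n); np.savez(n+"3.npz",p=P,d=D,**i)
    o.append(cv2.resize(P[y0:y1,x0:x1],None,fx=5,fy=5,interpolation=cv2.INTER_CUBIC)[:,:,::-1])
    c=(P,D,i["K"],i["R"],i["t"]);print(n,proj(c,s["tool_pos"]), (proj(c,s["tool_pos"])-[x0,y0])*5)
cv2.imwrite("pics/b3.png",np.hstack(o))
```

```text
[0.33777955 0.34948325 0.1362486 ]
scene [196.44528537 253.62889904] [182.22642683 243.14449518]
side [330.07185096 156.7928533 ] [175.35925479 208.96426649]
```

View pics/b3.png

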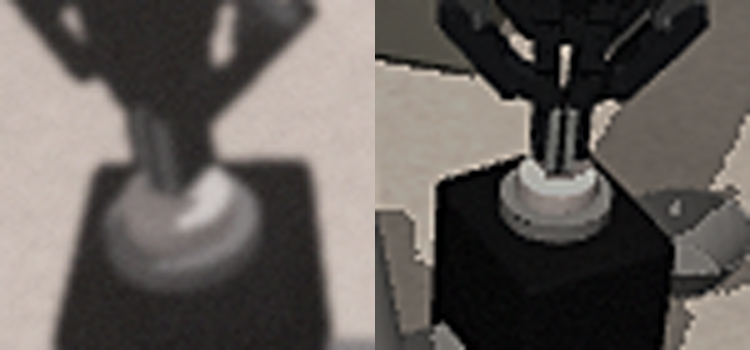

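The tips (scene crop (172,190), side crop (187,168)) are now just above the centre of the button's face. I continue in small steps.

>>> move_arm --deltas '[[[0,0,0],[0,0,-0.015],1],[[0,0,0],[0,0,-0.025],1],[[0,0,0],[0,0,-0.025],1],[[0,0,0],[0,0,-0.025],1]]'

```text
time: 17.45
tool_pos: [0.5344, -0.3179, 0.0964]
tcp_rot: [1.889, 2.506, 0.001]
wrist_force: [-0.6, -0.6, 0.6]
width: -0.002
```

>>> move_arm --deltas '[[[0,0,0],[0,0,-0.015],1],[[0,0,0],[0,0,-0.025],1],[[0,0,0],[0,0,-0.025],1],[[0,0,0],[0,0,-0.025],1]]'

```text
time: 17.95
tool_pos: [0.5344, -0.3179, 0.0941]
tcp_rot: [1.889, 2.506, 0.001]
wrist_force: [0.6, 1.0, 1.4]
width: 0.003
```

>>> move_arm --deltas '[[[0,0,0],[0,0,-0.015],1],[[0,0,0],[0,0,-0.025],1],[[0,0,0],[0,0,-0.025],1],[[0,0,0],[0,0,-0.025],1]]'

```text
time: 18.45
tool_pos: [0.5345, -0.3179, 0.0915]
tcp_rot: [1.889, 2.506, 0.001]
wrist_force: [-0.5, 0.6, 2.2]
width: -0.001
```

>>> move_arm --deltas '[[[0,0,0],[0,0,-0.015],1],[[0,0,0],[0,0,-0.025],1],[[0,0,0],[0,0,-0.025],1],[[0,0,0],[0,0,-0.025],1]]'

```text
time: 18.95
tool_pos: [0.5344, -0.3179, 0.089]
tcp_rot: [1.889, 2.506, 0.001]
wrist_force: [-1.0, 0.1, 4.4]
width: -0.004
```

>>> move_arm --deltas '[[[0,0,0],[0,0,-0.01],1],[[0,0,0],[0,0,-0.02],1],[[0,0,0],[0,0,-0.02],1],[[0,0,0],[0,0,-0.02],1]]'

```text
time: 19.45
tool_pos: [0.5345, -0.3179, 0.087]
tcp_rot: [1.889, 2.506, 0.001]
wrist_force: [-0.9, 0.0, 5.1]
width: 0.001
```

>>> move_arm --deltas '[[[0,0,0],[0,0,-0.01],1],[[0,0,0],[0,0,-0.015],1],[[0,0,0],[0,0,-0.015],1],[[0,0,0],[0,0,-0.015],1]]'

```text
time: 19.95
tool_pos: [0.5345, -0.3179, 0.0861]
tcp_rot: [1.889, 2.506, 0.001]
wrist_force: [-1.2, 0.6, 7.3]
width: 0.005
```

>>> move_arm --deltas '[[[0,0,0],[0,0,-0.01],1],[[0,0,0],[0,0,-0.01],1],[[0,0,0],[0,0,-0.01],1]]'

```text
time: 20.32
tool_pos: [0.5346, -0.318, 0.0861]
tcp_rot: [1.889, 2.505, 0.001]
wrist_force: [-3.5, 1.9, 12.5]
width: 0.0
```

The button is at its stop: the force rose to 12.5 N with no further travel. Lift off.

>>> move_arm --deltas '[[[0,0,0],[0,0,0.1],1],[[0,0,0],[0,0,0.4],1],[[0,0,0],[0,0,0.8],1],[[0,0,0],[0,0,1.0],1],[[0,0,0],[0,0,1.0],1]]'

```text
time: 20.95
tool_pos: [0.5354, -0.3185, 0.1859]
tcp_rot: [1.887, 2.503, 0.001]
wrist_force: [0.3, -0.7, -0.7]
width: 0.002
```

>>> move_arm --deltas '[[[0,0,0],[0,0,0.3],1],[[0,0,0],[0,0,0.7],1],[[0,0,0],[0,0,1.0],1],[[0,0,0],[0,0,1.0],1],[[0,0,0],[0,0,1.0],1],[[0,0,0],[0,0,1.0],1]]'

```text
time: 21.7
tool_pos: [0.5333, -0.3172, 0.2814]
tcp_rot: [-1.891, -2.508, -0.0]
wrist_force: [-0.0, -0.0, -0.1]
width: -0.003
```

Run:
```python
from h import *
from workcell import status,read_camera,camera_info
s=status.read_state(); print(s["time"],s["tool_pos"],s["wrist_force"])
i=camera_info("side"); P,D=read_camera("side"); np.savez("side4.npz",p=P,d=D,**i)
c=(P,D,i["K"],i["R"],i["t"]); d=load("side0.npz")
C=cloud(c);print("button z now", np.median(C[147:153,328:335,2]),"before",np.median(cloud(d)[147:153,328:335,2]))
diff=np.abs(P.astype(int)-d[0]).max(2)>60
print("changed px by thing",{n:int(diff[y0:y1,x0:x1].sum()) for n,(y0,y1,x0,x1) in dict(mug=(180,240,170,225),tumbler=(235,295,150,192),can=(285,370,185,255),strainer=(150,187,355,415),spat=(268,308,320,415)).items()})
cv2.imwrite("pics/f.png",P[:,:,::-1])
cv2.imwrite("pics/f.png",cv2.resize(P[100:240,180:420],None,fx=3,fy=3,interpolation=cv2.INTER_CUBIC)[:,:,::-1])
```

```text
21.7 [ 0.53329844 -0.31715607  0.28139024] [-0.04483188 -0.02011431 -0.06745636]
button z now 0.12337293919383609 before 0.1235177541412132
changed px by thing {'mug': 0, 'tumbler': 0, 'can': 0, 'strainer': 0, 'spat': 0}
```

View pics/f.png

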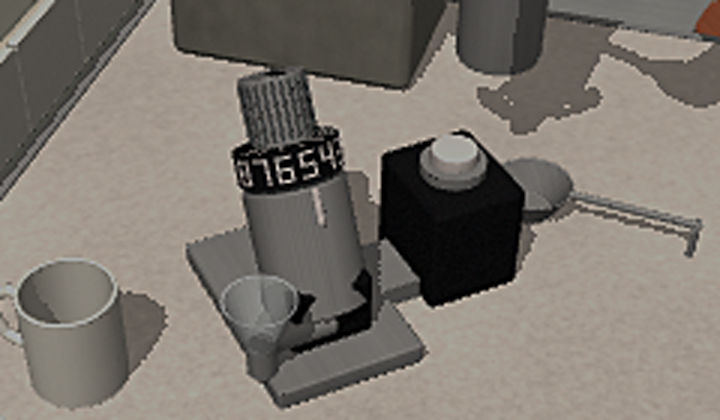

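The index line, (325,228) up to (318,190), still runs up to the 5 at about (310,167). The button is up, and the mug and strainer have not moved.

```bash
python3 -c "
from workcell import order; print(order.finish_job())"
```

```text
the job is handed in; nothing more can be done
None
```

I turned the sleeve from 2 to 5 (75° anticlockwise), let go and backed off. Then I pressed the start button down to its stop with shut fingers, lifted clear and handed the job in after about 22 s on the robot's clock.

- **Sleeve:** the bar on its end measured within about 1° of the index after release. The last side picture, taken after the press, still shows 5 at the index line.
- **Start button:** it was pressed about 8 mm or more. The force rose past 5 N to 12.5 N with no more travel, which marks the stop. Afterwards its top was back at its first height (0.1234 m against 0.1235 m).
- **Other things:** the side camera shows no change at the canister, tumbler, mug, strainer or spatula. The robot ended well above everything with about zero wrist force.

**One disagreement:** with the gripper shut, the button was reached only with the reported TCP about 27 mm below the button top I had measured. The images put the real fingertips well above the TCP. I did the press in small steps guided by force, so this did not affect the result.

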